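Lock a toolmaker's vice on a tilted T-slot table with a quarter-turn stud

ROBOT

A 6-joint arm with a two-finger parallel gripper is mounted at the origin on a cart in front of the work surface, level with it; the furniture and walls round the work are solid. World frame = base frame: x ahead of the robot, y to its left, z up, the work surface at z = 0. Lengths are in m, angles in rad, forces in N, time in s.
With the tool pointing down it reaches from about 0.3 to 0.875 m from the base axis. Payload 4.2 kg.
Tool frame: the origin (TCP) lies at the very end of the fingers, on their centre line; the grasp point (between the pads) lies 19 mm behind it; z points along the fingers, y is the line along which they close (so a half turn about z gives the same grasp; the last joint's range is limited). The gripper opens to 85 mm and grips with 20 to 120 N. Pads are 22 mm wide; open, the fingers measure 114 mm over their backs; the gripper's body (76 mm by 85 mm) begins 54 mm behind the grasp point. The pads swing forward as they close: fully open they stand 13 mm farther back than shut.
Start: joints at [1.105, 0.32, 1.565, -0, 1.257, -0.02], TCP at [0.248, 0.519, 0.231] pointing down, gripper open.
Joint ranges: [-3.11, 3.11], [-0.84, 2.01], [0.21, 2.61], [-1.34, 4.49], [0.05, 2.63], [-2.56, 2.56]. Speed limits (rad/s): [2.57, 2.57, 3.14, 3.14, 3.14, 3.14].

INTERFACE

Orientations are given as a rotation vector (axis times angle).
In Python, from rig import robot gives the robot as it stands. The module is installed in compiled form; this text tells all that it offers. Calls block until the motion is done:
- robot.goto(position, orientation): joint-space move of the TCP to a pose.
- robot.movel(position, rot=None, vel=0.15, contact_N=None): straight line of the TCP; rot=None keeps the orientation; vel is the mean speed in m/s. With contact_N (N) it stops when the force on the tool has changed by that much, and returns True; else False.
- robot.set_joints(angles): joint-space move.
- robot.set_gripper(opening): finger opening in m; the grip force is fixed at half the most; returns when the fingers have stopped.
- robot.hold(seconds).
- robot.solve_ik(position, orientation): joint angles nearest the present ones, or None.
- robot.observe(): the state.
- robot.camera(name): name is "scene" or "top" or "wrist"; returns the picture (384x512x3 uint8, red, green, blue); there is no depth.
- robot.camera_model(name): a dict with "fx", "fy", "cx", "cy" (pixels), "rvec" (rotation vector, rad) and "tvec" (3), from world to camera coordinates, as OpenCV has them. Camera axes: x right, y down, z forward; pixel columns grow to the right and rows downward; lengths in m; the calibration is good to about 2 mm. The wrist camera is an equidistant fisheye: a pixel r from the principal point sees the ray r / f radians off the axis. A picture is of the moment at which its call begins: read the wrist's pose just before it. camera_model takes no time and is no camera call; for the wrist camera it gives the pose at the moment of the call.
A pose or a line that the arm cannot do raises robot.IKError and nothing moves.
- robot.job_done(): hands the job in; it is judged then, once.
The state is a dict: "time": time; "joint_pos": joint angles; "qvel": joint speeds; "tau": joint torques, N m; "position": TCP position; "ee_rot": TCP orientation; "wrist_force": force on the tool from outside, world axes, zero at the start; "ft_torque": the same for the moment, N m; "opening": finger opening in m; "grip_force": force on a finger pad.
Only numpy, scipy, OpenCV 4.12 (cv2) and the standard library are available. Lean on these libraries where they do the work, as an engineer would, in place of code of your own. Each camera call takes 0.05 s, during which the arm holds its last target. There are 200 camera calls.

TASK

Mount the small vice on the tilted T-slot table: seat it flat, its side against the ledge along the table's low edge and its screw end against the end stop, with the forked lug over the T-slot. Then take the long T-handled stud from the rack, drop its head into the open part of the slot, slide it fully home into the fork and give it a quarter turn clockwise so that the head locks under the slot's lips. Leave the short stud in the rack and do not knock over or shift the two vials and the dish.

Things in the scene. Friction and masses are not known exactly. Their poses are not given: they have to be found in the camera images.
- slot_plate: Aluminium top of the tilted table, fixed, 80 x 230 mm, tilted 30 degrees to face the robot. Origin: T-slot's centre line at the top face, mid-length. x up the slope, y along the slot (left), z out of the face. One T-slot at x = 0: mouth 14 mm wide, lips 8 mm thick, chamber 24 mm wide, floor 16 mm below the face. Friction holds things put on the slope.
- tilt_table: Grey frame of the table, fixed: foot plate 120 x 256 mm on the desk (origin: centre of its underside, z up), and a cheek 8 mm thick at each end of the top, flush with its face (slot_plate y = +-115 to +-123 mm), which closes the slot's ends.
- ledge (a point): Mid-length, top inner edge of the steel ledge on the low side of slot_plate: 8 mm high, from x = -32 to -22 mm, whole length. Its inner face at x = -22 mm stops the vice's side.
- end_stop (a point): Top inner edge of the steel end stop at the right end of slot_plate: 10 mm high, y = -115 to -107 mm, x = -22 to 26 mm. Its face at y = -107 mm stops the base of the vice's screw end; the screw overhangs it.
- vice: Light grey vice, loose, 0.4 to 0.6 kg, nothing on it moves. Origin: centre of its underside. Base x = +-22, y = -50 to 65, 16 mm high. y runs from the screw (y = -65 to -50, 15 to 39 mm high, cross bar 48 mm along x) to the fixed jaw (y = 47 to 65, 44 mm high) and the forked lug. Mounted, its axes lie along slot_plate's, origin at (0, -57, 0) mm there.
- vice_grip (a point): Top centre of the vice's second jaw (vice frame 0, 7, 44 mm), near the centre of mass. The jaw is 44 mm wide in x, 20 mm in y (-3 to 17), flat-sided from 16 to 44 mm high: grip it across x.
- fork_seat (a point): Where the stud's axis must end, at the lug's top (vice frame 0, 85, 12 mm). The lug is a plate 44 mm wide, 12 mm thick, level with the underside, out to y = 103 mm, with a slot 11 mm wide open to +y, closed at y = 81 mm.
- stud_long: Long steel T-stud, loose, 77 mm tall, 70 g. Origin: under its head; z up the shank; x along head and handle bar. Head 22 x 12 x 6.5 mm, two opposed corners rounded: it enters the slot lengthwise and turns in it only clockwise (seen from the handle), to a stop 10 degrees past a quarter. Shank 8 mm. Collar 26 mm wide, z = 30 to 34: clears the lug by 2 mm when the head is on the slot's floor.
- stud_bar (a point): Centre of the long stud's dark handle bar, 71 mm above its origin. Bar 36 x 10 x 12 mm (stud's x, y, z), z = 65 to 77 mm, on a neck 10 mm thick: grip it across y.
- stud_short: Short T-stud, 53 mm tall, same head and bar (bar z = 41 to 53 mm), collar from z = 19 mm: too low for the lug. Same axes. Stays in the rack.
- rack: Aluminium sheet rack, fixed, foot 60 x 156 mm, top plate 60 x 124 mm, 40 mm above the desk. Origin: centre of its underside. Two oblong holes 28 x 16 mm, long along x, at y = +-35 mm; in each a stud hangs by its collar, bar along the rack's x. Which hole holds the long one varies.
- vial_red: Bystander: standing vial, 22 mm wide, 53 mm tall, red cap; origin under its centre.
- vial_blue: Bystander: standing vial, 22 mm wide, 53 mm tall, blue cap; origin under its centre.
- petri_dish: Bystander: clear dish, 62 mm wide, 14 mm high; origin under its centre.

How it is judged:
By the outcome, as a careful person would: the job done as asked, in the order asked, and still so for the second after the job is handed in, with the robot touching nothing.
It also fails if it takes over 67 s, if anything falls off the work surface, if the arm or the gripper's body presses on something with over 40 N, if the wrist force passes 120 N, or if a joint passes its speed limit or range.

## Working session

There is one attempt and no reset: what is moved stays moved. The work goes in short steps, each a Python script; the robot and the scene stay as the last script left them, time stands still between calls to the robot, and variables do not carry over. Pictures are saved under pics/ and viewed, at most 10 in all, crops included, and the job is handed in when it is done.

```bash
mkdir -p pics; ls
python3 - <<'E'
from rig import robot
import cv2,numpy as np,json
for n in ["scene","top"]:
    im=robot.camera(n); cv2.imwrite(f"pics/{n}0.png",im[:,:,::-1])
    m=robot.camera_model(n); print(n,{k:np.round(v,4).tolist() for k,v in m.items()})
print(robot.observe()["time"])
a=cv2.imread("pics/scene0.png");b=cv2.imread("pics/top0.png")
cv2.imwrite("pics/scene0b.png",cv2.resize(a,(800,600),interpolation=cv2.INTER_CUBIC))
cv2.imwrite("pics/top0b.png",cv2.resize(b,(800,600),interpolation=cv2.INTER_CUBIC))
E
```

```text
pics
scene {'fx': 353.6271, 'fy': 353.6271, 'cx': 253.1685, 'cy': 191.2428, 'rvec': [2.0077, -0.5047, 0.2976], 'tvec': [-0.4955, 0.1635, 0.873]}
top {'fx': 419.4403, 'fy': 419.4403, 'cx': 256.8597, 'cy': 194.4191, 'rvec': [2.2052, -2.1574, 0.1016], 'tvec': [-0.06, 0.5347, 1.536]}
0.1
```

View pics/scene0b.png

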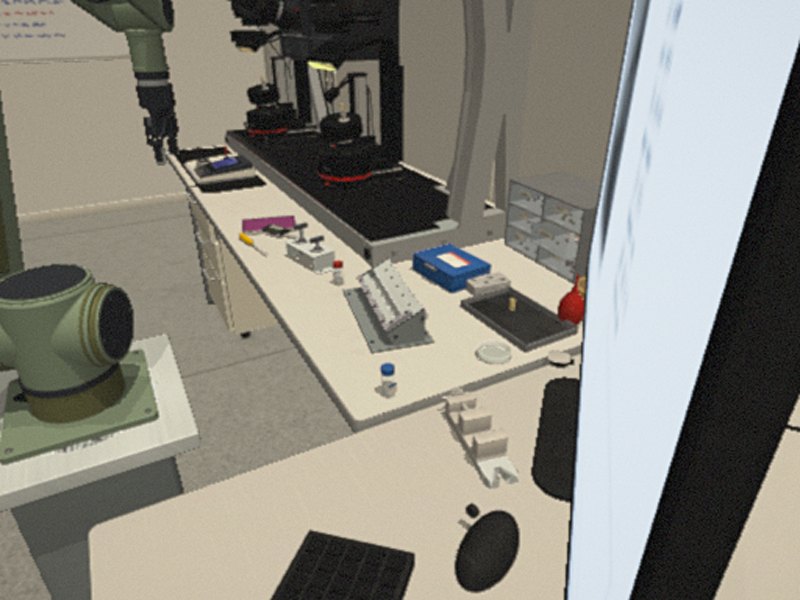

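View pics/top0b.png

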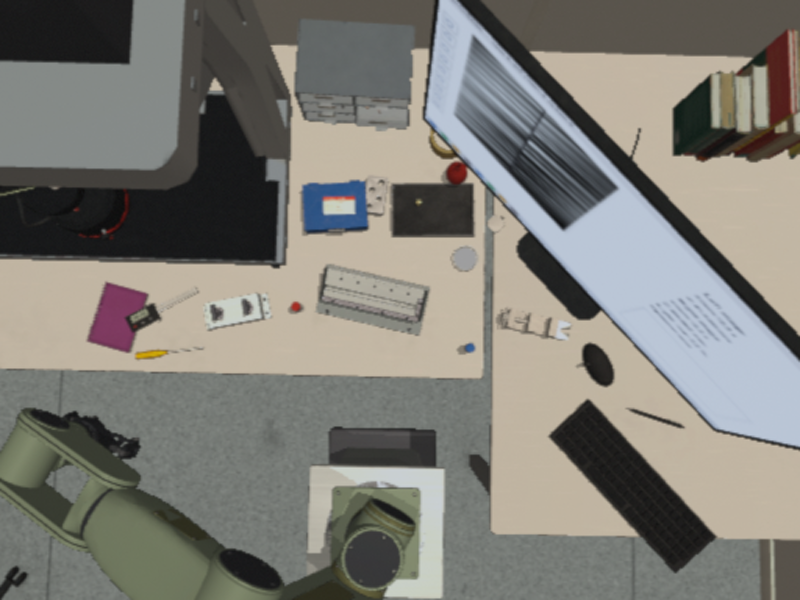

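The scene view shows the rack at about (310,250), the tilted table at (390,305) and the vice at (475,440), near the monitor. In the top view (800 px scale) the rack is at (237,310), table (373,298), vice (537,322), red vial (296,307), blue vial (468,348) and dish (464,259).

```bash
cat > h.py <<'E'
from rig import robot
import cv2,numpy as np
from scipy.spatial.transform import Rotation as R
def rays(m,px,fish=False):
    px=np.atleast_2d(np.asarray(px,float)); u=(px[:,0]-m["cx"])/m["fx"]; v=(px[:,1]-m["cy"])/m["fy"]
    if fish:
        r=np.hypot(u,v)+1e-12; d=np.c_[np.sin(r)*u/r,np.sin(r)*v/r,np.cos(r)]
    else: d=np.c_[u,v,np.ones_like(u)]
    Rm=R.from_rotvec(m["rvec"]).as_matrix(); return -Rm.T@np.asarray(m["tvec"]), d@Rm
def onz(m,px,z=0,fish=False):
    o,d=rays(m,px,fish); return o+d*((z-o[2])/d[:,2])[:,None]
def proj(m,P,fish=False):
    c=np.atleast_2d(P)@R.from_rotvec(m["rvec"]).as_matrix().T+np.asarray(m["tvec"])
    if fish:
        n=np.linalg.norm(c[:,:2],axis=1); k=np.arctan2(n,c[:,2])/n
        u,v=c[:,0]*k,c[:,1]*k
    else: u,v=c[:,0]/c[:,2],c[:,1]/c[:,2]
    return np.c_[u*m["fx"]+m["cx"],v*m["fy"]+m["cy"]]
def down(yaw):  # tool z down, tool y (closing) at world angle yaw
    y=np.array([np.cos(yaw),np.sin(yaw),0]); z=np.array([0,0,-1.]); return R.from_matrix(np.c_[np.cross(y,z),y,z]).as_rotvec()
def snap(name):
    m=robot.camera_model("wrist"); im=robot.camera("wrist"); cv2.imwrite(f"pics/{name}.png",im[:,:,::-1])
    import json; json.dump({k:np.asarray(v).tolist() for k,v in m.items()},open(f"pics/{name}.json","w")); return m,im
E
python3 - <<'E'
from h import *
m=robot.camera_model("top")
for n,p,z in [("rack",(237,310),.04),("viceL",(502,322),.03),("viceR",(565,328),.03),("tbl",(373,298),.05),("tl",(322,290),.03),("tr",(424,300),.03),("red",(296,307),.05),("blue",(468,348),.05),("dish",(464,259),.01),("edge",(488,370),0),("monLow",(715,430),.1),("monL",(600,318),.1),("monL2",(490,200),.1)]:
    print(n,onz(m,np.array(p)*.64,z)[0].round(3))
w=robot.camera_model("wrist");print({k:np.round(v,3) for k,v in w.items()})
o=robot.observe();Rt=R.from_rotvec(o["ee_rot"]).as_matrix();Rc=R.from_rotvec(w["rvec"]).as_matrix()
print("cam in tool",Rt.T@(-Rc.T@w["tvec"]-o["position"]),"axes\n",(Rt.T@Rc.T).round(3)); print(Rt.round(2))
E
```

```text
rack [0.511 0.337 0.04 ]
viceL [ 0.497 -0.287  0.03 ]
viceR [ 0.486 -0.437  0.03 ]
tbl [0.546 0.018 0.05 ]
tl [0.564 0.14  0.03 ]
tr [ 0.546 -0.102  0.03 ]
red [0.521 0.197 0.05 ]
blue [ 0.434 -0.205  0.05 ]
dish [ 0.649 -0.197  0.01 ]
edge [ 0.383 -0.259  0.   ]
monLow [ 0.262 -0.754  0.1  ]
monL [ 0.507 -0.498  0.1  ]
monL2 [ 0.773 -0.246  0.1  ]
{'fx': np.float64(297.319), 'fy': np.float64(297.319), 'cx': np.float64(251.41), 'cy': np.float64(183.836), 'rvec': array([-2.453, -1.547, -0.215]), 'tvec': array([-0.575, -0.036,  0.378])}
cam in tool [ 0.06899349  0.00060902 -0.14274677] axes
 [[ 0.    -0.962 -0.273]
 [ 1.    -0.     0.001]
 [-0.001 -0.273  0.962]]
[[-0.9   0.43 -0.  ]
 [ 0.43  0.9  -0.  ]
 [ 0.   -0.   -1.  ]]
```

Run:
```python
from h import *
def view(n,t,z,off):
    t=np.array(t);a=np.arctan2(t[1],t[0]);p=t*(1-off/np.hypot(*t))
    robot.goto([*p,z],down(a-np.pi/2)); m,im=snap(n); o=robot.observe()
    print(n,o["time"],np.round(o["joint_pos"],2),np.round(o["position"],3)); 
    b=cv2.imread(f"pics/{n}.png");cv2.imwrite(f"pics/{n}b.png",cv2.resize(b,(800,600),interpolation=cv2.INTER_CUBIC))
view("rack1",(.511,.337),.17,.07)
view("tab1",(.546,.018),.22,.07)
view("vice1",(.49,-.36),.17,.09)
```

```text
rack1 1.55 [0.56 0.32 1.73 0.   1.09 1.55] [0.452 0.299 0.17 ]
tab1 2.7083 [0.01 0.17 1.8  0.   1.17 1.55] [0.476 0.017 0.22 ]
vice1 4.0167 [-0.65  0.28  1.79  0.    1.07  1.55] [ 0.418 -0.306  0.17 ]
```

View pics/rack1b.png

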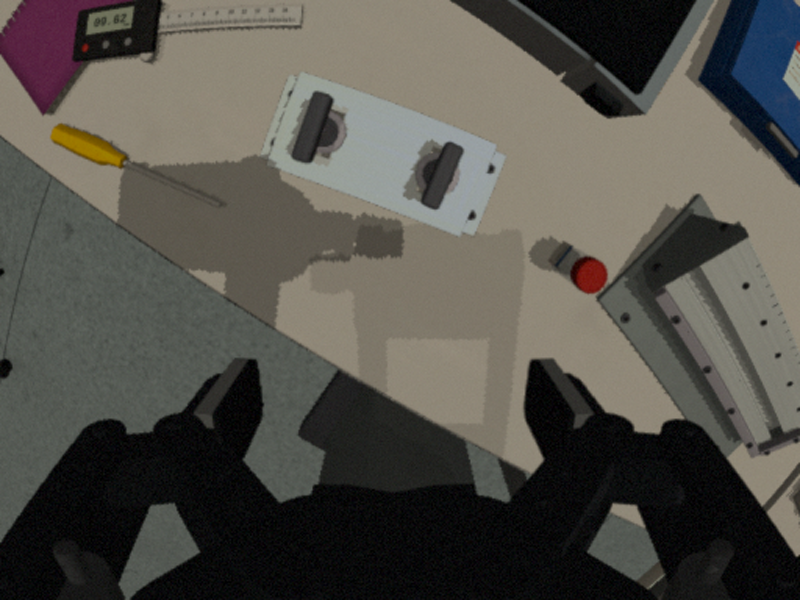

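View pics/tab1b.png

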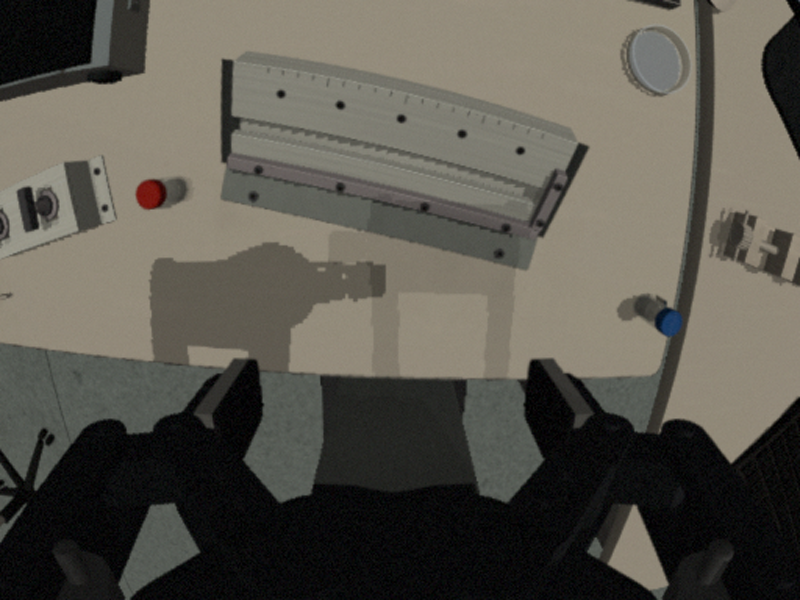

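View pics/vice1b.png

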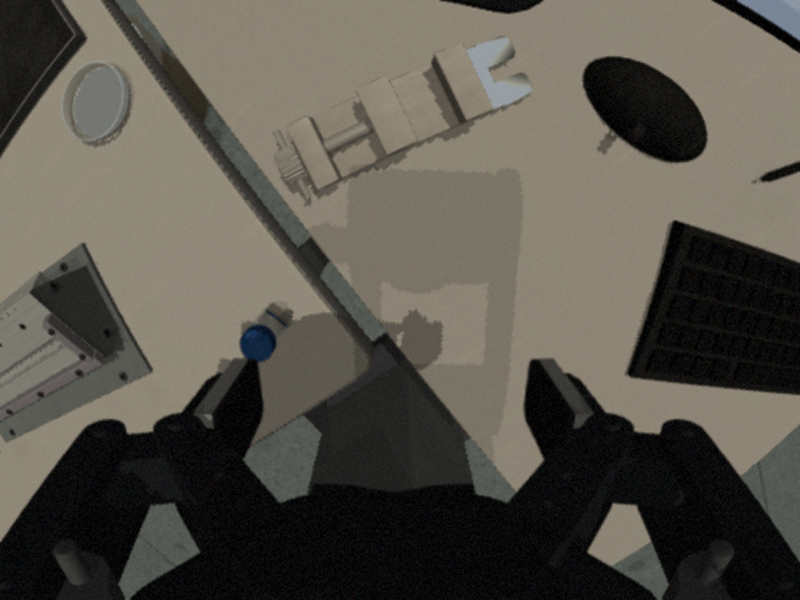

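Rack view: dark bars at (312,127) and (441,176), and the left bar is displaced more from its collar, so it is probably the long stud. Table view: ledge band runs (230,158)→(535,230), end stop around (552,205), T-slot above the ledge. Vice view: screw end at (290,160), fork opening at (520,75), second jaw at about (388,115). I'll enlarge two crops for exact pixels.

Run:
```python
import cv2,numpy as np
def crop(n,x0,y0,x1,y1,k):
    a=cv2.imread(f"pics/{n}.png")[y0:y1,x0:x1]; a=cv2.resize(a,None,fx=k,fy=k,interpolation=cv2.INTER_CUBIC)
    for i in range(0,x1-x0,20): cv2.putText(a,str(x0+i),(i*k,10),0,.35,(0,255,255)); cv2.line(a,(i*k,12),(i*k,18),(0,255,255))
    for i in range(0,y1-y0,20): cv2.putText(a,str(y0+i),(0,i*k+4),0,.35,(0,255,255))
    return cv2.convertScaleAbs(a,alpha=1.4,beta=0)
cv2.imwrite("pics/c_tab.png",crop("tab1",135,25,385,180,3))
cv2.imwrite("pics/c_vice.png",crop("vice1",165,15,350,135,4))
```

```text
(no output)
```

View pics/c_tab.png

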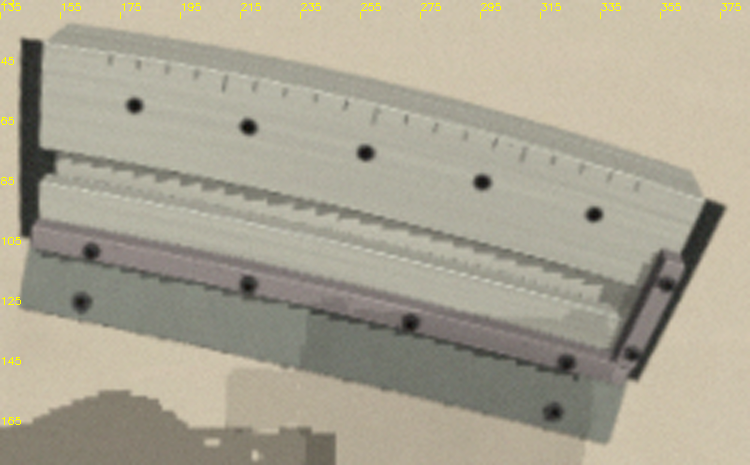

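View pics/c_vice.png

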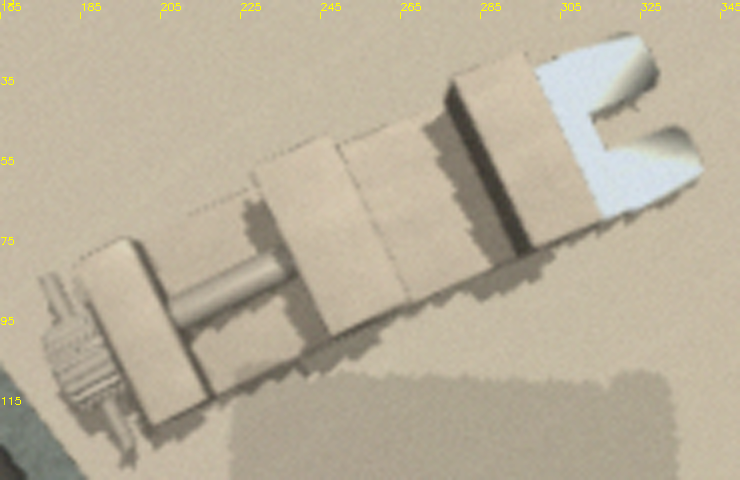

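Table crop: cheek corners at crop (22,38), (725,205), (635,380); ledge inner edge (33,218)→(612,355); slot lips (42,148) and (42,177); end stop inner edge (655,250)→(612,345). Vice crop: second-jaw top corners (252,170), (333,140), (410,303), (330,335); fork bottom near (598,133).

```bash
cat > fit.py <<'E'
from h import *
import json
from scipy.optimize import least_squares
L=lambda n:json.load(open(f"pics/{n}.json"))
def fit(m,obj,px,tilt,p0,fixz=None):
    obj=np.array(obj)/1000;px=np.array(px)
    Rf=lambda y:R.from_euler("z",y)*R.from_euler("y",-tilt)
    f=lambda q:((proj(m,Rf(q[3]).apply(obj)+[q[0],q[1],q[2] if fixz is None else fixz],True)-px)).ravel()
    s=least_squares(f,p0,loss="soft_l1"); return s.x,f(s.x).reshape(-1,2)
if __name__=="__main__":
    v=[(22,-3,44),(-22,-3,44),(22,17,44),(-22,17,44),(22,47,44),(-22,47,44),(22,65,44),(-22,65,44),(-5.5,81,12),(5.5,81,12)]
    vp=np.array([(330,335),(252,170),(410,303),(333,140),(532,250),(455,82),(603,218),(528,52),(590,117),(607,150)])/4+(165,15)
    q,r=fit(L("vice1"),v,vp,0,[.49,-.34,0,np.pi],0);print("vice",q.round(4),np.degrees(q[3]),"\n",r.round(1).tolist())
    t=[(40,123,0),(40,115,0),(40,-123,0),(40,-115,0),(-40,-123,0),(7,115,0),(-7,115,0),(-22,115,8),(-22,-107,8),(-32,115,8),(26,-107,10),(26,-115,10)]
    tp=np.array([(22,38),(44,42),(725,205),(705,200),(635,380),(42,148),(42,177),(33,218),(612,352),(33,248),(655,250),(685,258)])/3+(135,25)
    q,r=fit(L("tab1"),t,tp,np.pi/6,[.55,.02,.06,-.1]);print("tab",q.round(4),np.degrees(q[3]),"\n",r.round(1).tolist())
    im=cv2.imread("pics/rack1.png"); m=L("rack1")
    d=(im.max(2)<60).astype(np.uint8); d[:, :]*=1; d[160:]=0; d[:40]=0; d[:,:170]=0; d[:,320:]=0
    cs=[c for c in cv2.findContours(d,cv2.RETR_EXTERNAL,cv2.CHAIN_APPROX_NONE)[0] if cv2.contourArea(c)>100]
    for c in cs:
        (x,y),wh,a=cv2.minAreaRect(c); print("bar",round(x,1),round(y,1),np.round(wh,1),round(a,1))
        for z in(.074,.087):
            P=onz(m,cv2.boxPoints(((x,y),wh,a)),z,True); e=P[1]-P[0];f=P[2]-P[1]; l=e if np.hypot(*e[:2])>np.hypot(*f[:2]) else f
            print(z,onz(m,[(x,y)],z,True)[0].round(4),"len",np.linalg.norm(l).round(4),"w",min(np.linalg.norm(e),np.linalg.norm(f)).round(4),"ang",np.degrees(np.arctan2(l[1],l[0])).round(1)%180)
    o1,d1=rays(m,np.array([(441,176)])*.64,True);o2,d2=rays(L("tab1"),np.array([(27,208)])*.64,True)
    A=np.c_[d1[0],-d2[0]];s=np.linalg.lstsq(A,o2-o1,rcond=None)[0];print("tri right bar",o1+d1[0]*s[0],o2+d2[0]*s[1])
E
python3 fit.py
```

```text
vice [ 0.4985 -0.3514  0.      2.9394] 168.4136934902758 
 [[0.3, 1.4], [-0.9, -0.9], [0.7, 0.3], [-0.7, -2.6], [0.5, 0.6], [-0.6, -1.0], [0.6, 1.3], [-0.8, -0.6], [0.2, -0.4], [0.4, 1.0]]
tab [ 0.5506  0.0196  0.0464 -0.1914] -10.969093083226939 
 [[0.0, 5.2], [-0.3, 4.7], [-2.1, 2.7], [-2.1, 2.1], [-0.2, 0.8], [-0.2, -2.5], [-0.3, -1.0], [-0.0, 0.3], [1.6, -0.8], [0.1, -2.2], [4.4, -1.1], [1.2, -1.5]]
bar 279.7 110.6 [18.8 42.5] 26.6
0.074 [0.5174 0.3152 0.074 ] len 0.0343 w 0.015 ang 7.6
0.087 [0.517  0.3164 0.087 ] len 0.0324 w 0.0142 ang 7.6
bar 204.2 82.8 [23.2 44.9] 19.2
0.074 [0.5032 0.378  0.074 ] len 0.0364 w 0.0189 ang 13.6
0.087 [0.5036 0.3758 0.087 ] len 0.0344 w 0.0179 ang 13.6
tri right bar [0.51729254 0.31201597 0.06873375] [0.51830461 0.31212713 0.06875088]
```

Run:
```python
from fit import *
t=[(48,123,0),(48,115,0),(48,-123,0),(48,-115,0),(-32,-123,0),(7,115,0),(-7,115,0),(-22,115,8),(-22,-107,8),(-32,115,8),(26,-107,10),(26,-115,10)]
tp=np.array([(22,38),(44,42),(725,205),(705,200),(635,380),(42,148),(42,177),(33,218),(612,352),(33,248),(655,250),(685,258)])/3+(135,25)
q,r=fit(L("tab1"),t,tp,np.pi/6,[.55,.02,.06,-.1]);print("tab",q.round(4),np.degrees(q[3]),"\n",r.round(1).tolist())
for k in ([5,6,7,8,9,10,11],):
    q,r=fit(L("tab1"),[t[i] for i in k],tp[k],np.pi/6,[.55,.02,.06,-.1]);print("tab",q.round(4),np.degrees(q[3]),"\n",r.round(1).tolist())
# IK for pick & place
yv=np.radians(168.41); pv=np.array([.4985,-.3514,0])+R.from_euler("z",yv).apply([0,.007,0])
print("pick",pv)
robot_now=robot.observe()["joint_pos"]
for s in (0,np.pi):
  for z in (.017,.12):
    print("pick",s,z,robot.solve_ik([*pv[:2],z],down(yv+s)))
q4=q
def place(d): # vice-frame TCP point in plate coords, tool z=-plate z, y = s*plate x
    Rp=R.from_euler("z",q[3])*R.from_euler("y",-np.pi/6)
    for s in (1,-1):
        rot=Rp*R.from_matrix(np.c_[[0,s,0],[s,0,0],[0,0,-1]])
        print("place",s,robot.solve_ik(Rp.apply(d)+q[:3],rot.as_rotvec()))
place(np.array([0,-.05,.017])); place(np.array([.0,-.05,.1]))
```

```text
tab [ 0.5483  0.0205  0.0443 -0.1977] -11.327512264557159 
 [[0.5, 0.1], [0.2, -0.4], [-0.7, -0.7], [-0.7, -1.4], [0.7, -2.0], [-0.2, -0.8], [-0.3, 0.6], [-0.1, 1.8], [-0.0, 1.5], [0.0, -0.8], [2.7, 1.7], [-0.4, 1.2]]
tab [ 0.5491  0.0207  0.0429 -0.1917] -10.980787326497872 
 [[-0.1, -0.9], [-0.2, 0.5], [0.1, 1.7], [-0.3, 0.1], [0.3, -0.9], [2.2, 0.2], [-1.0, -0.3]]
pick [ 0.49709365 -0.35825727  0.        ]
pick 0 0.017 None
pick 0 0.12 None
pick 3.141592653589793 0.017 [-0.64325565  0.57711096  1.73770138  0.          0.82678031 -0.44097199]
pick 3.141592653589793 0.12 [-0.64325565  0.4637897   1.63336394  0.          1.04443902 -0.44097199]
place 1 [-0.02117059  0.31166327  2.28828627 -1.29230456  0.08834201  1.43926744]
place -1 [-0.02117059  0.31166327  2.28828627 -1.29230456  0.08834201 -1.70232522]
place 1 [-9.89538263e-05  1.17170863e-01  2.27662222e+00 -3.93902524e-01
  2.50642597e-01  5.49172955e-01]
place -1 None
```

```bash
cat > geo.py <<'E'
from h import *
PL=np.array([.5485,.0205,.0443]); PY=-.196
RP=R.from_euler("z",PY)*R.from_euler("y",-np.pi/6)
VY=np.radians(168.41); VP=np.array([.4985,-.3514,0]); RV=R.from_euler("z",VY)
def tool(Rf,o,g,s,phi):
    """grasp point g (m, frame coords), tool y = s*frame x, tool tilted phi about frame x"""
    rot=Rf*R.from_euler("x",phi)*R.from_matrix(np.c_[[0,s,0],[s,0,0],[0,0,-1]])
    return o+Rf.apply(g)+.019*rot.as_matrix()[:,2], rot.as_rotvec()
E
python3 - <<'E'
from geo import *
g=np.array([0,.007,.033]); off=np.array([0,-.057,0])
for s in (1,-1):
  for d in range(-40,41,10):
    ph=np.radians(d); out=[]
    for Rf,o,gg in ((RV,VP,g),(RV,VP,g+[0,0,.12]),(RP,PL,g+off),(RP,PL,g+off+[.0,.01,.04]),(RP,PL,g+off+[.0,.01,.09])):
        q=robot.solve_ik(*tool(Rf,o,gg,s,ph)); out.append(None if q is None else np.round(q,2)[[0,1,2,3,4,5]].tolist())
    print(s,d,*out[:5],sep="\n   ") if out.count(None)<=1 else print(s,d,[o is not None for o in out])
E
```

```text
1
   -40
   [-0.89, 0.79, 1.51, 0.53, 1.36, 2.2]
   [-0.89, 0.66, 1.42, 0.52, 1.55, 2.31]
   [0.37, 0.54, 2.09, -1.14, 0.96, 1.67]
   [0.41, 0.47, 2.09, -1.07, 1.02, 1.6]
   [0.44, 0.37, 2.1, -1.01, 1.08, 1.52]
1
   -30
   [-0.84, 0.72, 1.57, 0.44, 1.22, 2.27]
   [-0.84, 0.59, 1.47, 0.42, 1.43, 2.37]
   [0.31, 0.46, 2.16, -1.19, 0.77, 1.65]
   [0.35, 0.38, 2.15, -1.1, 0.82, 1.56]
   [0.38, 0.28, 2.15, -1.0, 0.89, 1.45]
1
   -20
   [-0.78, 0.66, 1.63, 0.33, 1.07, 2.37]
   [-0.78, 0.54, 1.51, 0.3, 1.3, 2.45]
   [0.22, 0.39, 2.21, -1.25, 0.56, 1.62]
   [0.26, 0.31, 2.21, -1.11, 0.61, 1.49]
   [0.29, 0.2, 2.2, -0.97, 0.69, 1.34]
1
   -10
   [-0.72, 0.61, 1.68, 0.19, 0.94, 2.51]
   [-0.72, 0.49, 1.56, 0.16, 1.18, 2.56]
   [0.11, 0.34, 2.26, -1.31, 0.33, 1.57]
   [0.15, 0.25, 2.25, -1.07, 0.39, 1.35]
   [0.18, 0.14, 2.24, -0.85, 0.47, 1.13]
1 0 [False, False, True, True, True]
1 10 [False, False, True, True, True]
1 20 [False, False, True, True, True]
1 30 [False, False, True, True, True]
1
   40
   [-0.33, 0.63, 1.91, -1.05, 0.83, -2.44]
   None
   [-0.5, 0.48, 2.25, 1.42, 0.83, -1.75]
  
[... 1294 characters left out ...]
 0.16, 1.55]
   [-0.13, 0.22, 2.3, 1.03, 0.16, 2.17]
   None
-1
   20
   [-0.48, 0.57, 1.84, -0.53, 0.71, 0.12]
   [-0.48, 0.42, 1.72, -0.42, 0.94, -0.04]
   [-0.29, 0.35, 2.3, 1.57, 0.4, 1.48]
   [-0.27, 0.25, 2.31, 1.37, 0.39, 1.72]
   [-0.28, 0.13, 2.3, 1.09, 0.44, 2.02]
-1
   30
   [-0.4, 0.59, 1.88, -0.81, 0.74, 0.43]
   [-0.4, 0.43, 1.77, -0.65, 0.94, 0.19]
   [-0.41, 0.41, 2.28, 1.5, 0.62, 1.43]
   [-0.4, 0.31, 2.29, 1.39, 0.63, 1.58]
   [-0.41, 0.19, 2.29, 1.23, 0.66, 1.77]
-1
   40
   [-0.33, 0.63, 1.91, -1.05, 0.83, 0.7]
   [-0.33, 0.46, 1.82, -0.88, 0.98, 0.43]
   [-0.5, 0.48, 2.25, 1.42, 0.83, 1.39]
   [-0.49, 0.39, 2.27, 1.37, 0.84, 1.49]
   [-0.51, 0.28, 2.27, 1.26, 0.87, 1.63]
```

Run:
```python
from geo import *
ph=np.radians(20); g=np.array([0,.007,.034]); W=lambda p:robot.movel(p,vel=.15)
p,r=tool(RV,VP,g,-1,ph)
robot.goto(p+[0,0,.07],r); print(robot.movel(p,vel=.12,contact_N=15))
robot.set_gripper(.03); o=robot.observe(); print("grip",o["opening"],o["grip_force"],np.round(o["position"]-p,4))
w0=o["wrist_force"]; robot.movel(p+[0,0,.17],vel=.25); robot.hold(.2)
o=robot.observe(); print(o["time"],o["opening"],np.round(o["wrist_force"],2),np.round(w0,2),np.round(o["ft_torque"],2))
```

```text
False
grip 0.04149455915919114 64.032384470338 [ 0.0004 -0.0001  0.0009]
7.625 0.04212892912660935 [ 0.16 -0.8  -5.37] [0.94 2.47 6.01] [ 0.53 -0.15  0.01]
```

Run:
```python
from geo import *
import json
ph=np.radians(20); g=np.array([0,-.050,.034])
T=lambda d:tool(RP,PL,g+np.array(d)/1000,-1,ph)
lp=lambda: np.round(RP.inv().apply(robot.observe()["position"]-T((0,0,0))[0])*1000,2)
F=lambda: np.round(RP.inv().apply(robot.observe()["wrist_force"]),1)
robot.goto(*T((6,12,110))); print("above",lp(),F(),robot.observe()["time"])
robot.movel(T((6,12,25))[0],vel=.12); robot.hold(.1); print(lp(),F(),robot.observe()["opening"])
print(robot.movel(T((6,12,-8))[0],vel=.03,contact_N=6)); print("down",lp(),F(),robot.observe()["time"])
snap("place1"); im=robot.camera("scene"); cv2.imwrite("pics/scene1.png",im[:,:,::-1])
```

```text
above [  6.43  11.79 109.97] [-2.7 -0.1 -3.9] 9.5667
[ 6.47 11.87 25.44] [-2.7 -0.8 -5.5] 0.041833579622236376
True
down [ 5.81 11.9   4.25] [ 0.1 -1.1  5.7] 11.25
```

Run:
```python
from geo import *
ph=np.radians(20); g=np.array([0,-.050,.034])
T=lambda d:tool(RP,PL,g+np.array(d)/1000,-1,ph)
lp=lambda: np.round(RP.inv().apply(robot.observe()["position"]-T((0,0,0))[0])*1000,2)
F=lambda: np.round(RP.inv().apply(robot.observe()["wrist_force"]),1)
z=4.0
c=robot.movel(T((-8,12,z))[0],vel=.025,contact_N=12); a=lp(); print("x",c,a,F(),robot.observe()["ft_torque"].round(2) if hasattr(robot.observe()["ft_torque"],'round') else '')
c=robot.movel(T((a[0]+.3,-8,z))[0],vel=.03,contact_N=12); b=lp(); print("y",c,b,F())
c=robot.movel(T((b[0]-6,b[1],z))[0],vel=.02,contact_N=8); a=lp(); print("x",c,a,F())
c=robot.movel(T((a[0],a[1],z-8))[0],vel=.02,contact_N=10); print("z",c,lp(),F(),robot.observe()["time"])
m,im=snap("place2"); cv2.imwrite("pics/place2b.png",cv2.convertScaleAbs(cv2.resize(im[:,:,::-1],(800,600),interpolation=cv2.INTER_CUBIC),alpha=1.3))
```

```text
x True [-0.21 11.78  4.33] [1.8 0.4 2.4] [ 0.13 -0.02 -0.37]
y True [ 0.03 -1.42  4.71] [1.7 2.3 0. ]
x True [-0.17 -1.38  4.62] [0.6 0.2 2.9]
z True [-0.16 -1.25  4.44] [ 1.6 -0.5  5.6] 12.7833
```

View pics/place2b.png

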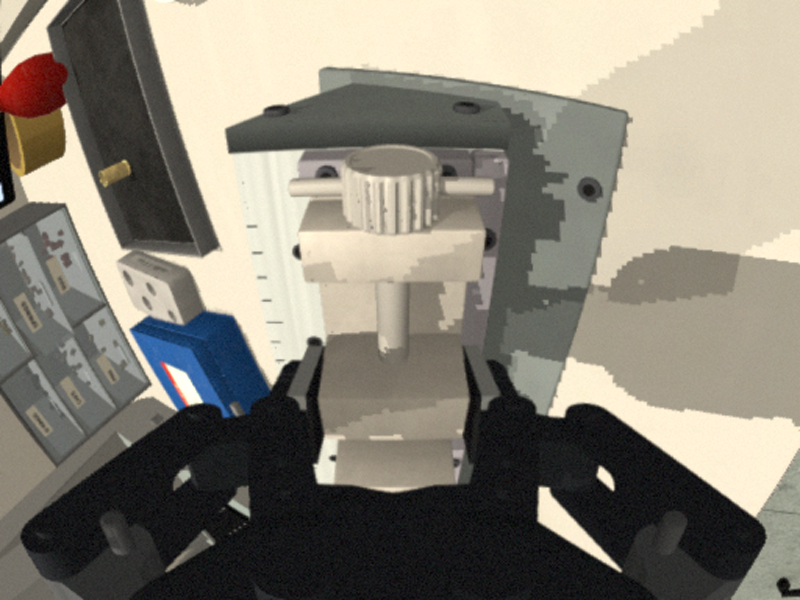

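Run:
```python
from geo import *
o=robot.observe(); print(np.round(o["position"],4).tolist())
robot.set_gripper(.07); o=robot.observe(); print(np.round(o["position"],4).tolist(),np.round(o["wrist_force"],1))
zt=R.from_rotvec(o["ee_rot"]).as_matrix()[:,2]
robot.movel(o["position"]-zt*.1,vel=.2)
t=np.array((.546,.018));a=np.arctan2(t[1],t[0]);p=t*(1-.07/np.hypot(*t))
robot.goto([*p,.22],down(a-np.pi/2)); m,im=snap("tab2"); print(robot.observe()["time"])
k=3;x0,y0,x1,y1=135,15,385,180
c=cv2.resize(im[y0:y1,x0:x1,::-1],None,fx=k,fy=k,interpolation=cv2.INTER_CUBIC); cv2.imwrite("pics/c_tab2.png",cv2.convertScaleAbs(c,alpha=1.3))
```

```text
[0.5296, -0.0213, 0.0621]
[0.5295, -0.0212, 0.0617] [0.8 0.7 0.8]
14.9167
```

View pics/c_tab2.png

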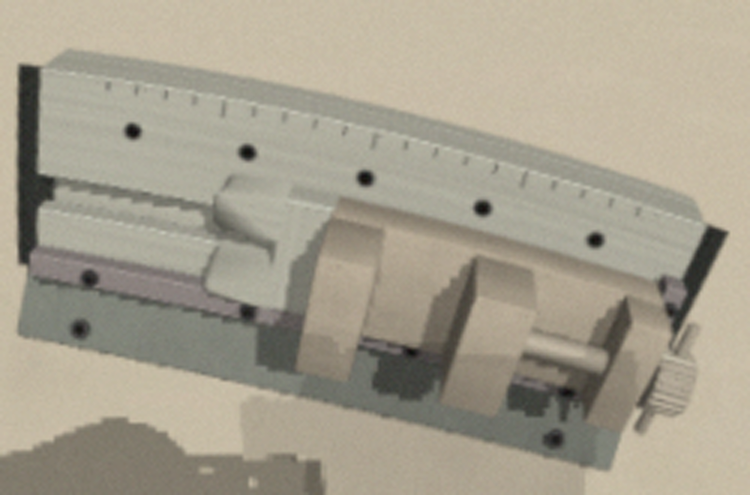

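Run:
```python
from fit import *
from geo import *
m=L("tab2")
pts=dict(j_hi17=(22,17,44),j_hi3=(22,-3,44),j_lo17=(-22,17,44),j_lo3=(-22,-3,44),f47lo=(-22,47,44),f65lo=(-22,65,44),f65hi=(22,65,44),f47hi=(22,47,44),forkU=(5.5,81,12),forkL=(-5.5,81,12),tipU=(22,95,12))
pl=dict(cheekTL=(48,123,0),cheekTLi=(48,115,0),cheekTR=(48,-123,0),cheekBR=(-32,-123,0),lip7=(7,115,0),lipm7=(-7,115,0),ledg=(-22,115,8),ledgo=(-32,115,8),esO=(26,-115,10))
for dz in (0,.0035):
    print(dz)
    for D,of in ((pts,-57),(pl,0)):
        P=np.array(list(D.values()))+[0,of,0]
        q=(proj(m,PL+RP.apply(P/1000+[0,0,dz]),True)-(135,15))*3
        print({k:v.round().astype(int).tolist() for k,v in zip(D,q)})
```

```text
0
{'j_hi17': [474, 288], 'j_hi3': [537, 305], 'j_lo17': [437, 398], 'j_lo3': [495, 412], 'f47lo': [348, 377], 'f65lo': [294, 365], 'f65hi': [317, 250], 'f47hi': [377, 264], 'forkU': [276, 236], 'forkL': [271, 264], 'tipU': [242, 185]}
{'cheekTL': [20, 64], 'cheekTLi': [41, 66], 'cheekTR': [724, 227], 'cheekBR': [638, 399], 'lip7': [39, 172], 'lipm7': [38, 205], 'ledg': [30, 250], 'ledgo': [31, 272], 'esO': [685, 286]}
0.0035
{'j_hi17': [474, 294], 'j_hi3': [538, 311], 'j_lo17': [436, 405], 'j_lo3': [495, 419], 'f47lo': [346, 384], 'f65lo': [292, 371], 'f65hi': [316, 256], 'f47hi': [376, 270], 'forkU': [274, 241], 'forkL': [270, 269], 'tipU': [240, 190]}
{'cheekTL': [16, 67], 'cheekTLi': [37, 70], 'cheekTR': [727, 232], 'cheekBR': [639, 405], 'lip7': [35, 176], 'lipm7': [35, 209], 'ledg': [27, 255], 'ledgo': [27, 277], 'esO': [687, 291]}
```

```bash
cat >> geo.py <<'E'
PL2=PL+RP.apply([-.0002,-.001,.0025])
def tool2(Rf,o,g,s,phi,d=.007):
    rot=Rf*R.from_euler("x",phi)*R.from_matrix(np.c_[[0,s,0],[s,0,0],[0,0,-1]])
    return o+Rf.apply(g)+d*rot.as_matrix()[:,2], rot.as_rotvec()
def plate(y,z,th,s,phi,x=0.,e=0.):
    """stud origin at plate (x,y,z) m, turned th clockwise; e = shift of grip along frame y"""
    Rt=RP*R.from_euler("z",-th); return tool2(Rt,PL2+RP.apply([x,y,z]),[0,e,.071],s,phi)
E
python3 - <<'E'
from geo import *
B=np.array([.5036,.377,.081])
for ry in (98,-82):
 for s in (1,-1):
  for d in (-25,-15,-8,0,8,15,25):
    ph=np.radians(d); L=[]
    L.append(tool2(R.from_euler("z",ry,degrees=True),B,[0,0,0],s,ph))
    L.append(tool2(R.from_euler("z",ry,degrees=True),B,[0,0,.09],s,ph))
    L+=[plate(y,z,np.radians(t),s,ph) for y,z,t in ((.075,.06,0),(.075,-.016,0),(.028,-.016,0),(.028,-.016,30),(.028,-.016,60),(.028,-.016,92),(.028,.03,92))]
    q=[robot.solve_ik(*l) for l in L]
    ok=[a is not None for a in q]
    if sum(ok)>=8: 
        print(ry,s,d,ok.count(False),[np.round(a,2).tolist()[3:] if a is not None else None for a in q])
E
```

```text
98 1 -25 0 [[-0.56, 0.47, -0.5], [-0.4, 0.66, -0.69], [-0.84, 0.98, 1.43], [-0.94, 0.87, 1.54], [-1.01, 0.81, 1.54], [-0.65, 0.84, 1.63], [-0.34, 0.84, 1.75], [-0.01, 0.77, 1.89], [-0.01, 0.85, 1.9]]
98 1 -15 0 [[-0.23, 0.65, -0.85], [-0.18, 0.85, -0.91], [-0.81, 0.78, 1.34], [-0.96, 0.65, 1.49], [-1.02, 0.59, 1.48], [-0.7, 0.62, 1.64], [-0.43, 0.6, 1.83], [-0.14, 0.54, 2.03], [-0.13, 0.63, 2.03]]
98 1 -8 0 [[-0.1, 0.8, -0.99], [-0.08, 0.99, -1.01], [-0.76, 0.63, 1.25], [-0.96, 0.49, 1.44], [-1.01, 0.43, 1.41], [-0.76, 0.45, 1.66], [-0.54, 0.43, 1.93], [-0.33, 0.38, 2.24], [-0.28, 0.48, 2.2]]
98 1 15 0 [[0.11, 1.28, -1.19], [0.11, 1.46, -1.17], [0.38, 0.24, -0.09], [1.24, 0.11, -0.98], [1.34, 0.18, -1.18], [2.69, 0.2, -1.99], [3.44, 0.34, -2.12], [4.0, 0.45, -2.0], [4.3, 0.39, -2.29]]
98 1 25 0 [[0.17, 1.48, -1.22], [0.17, 1.65, -1.19], [1.15, 0.38, -0.97], [1.64, 0.35, -1.5], [1.54, 0.42, -1.51], [2.46, 0.51, -1.89], [3.16, 0.7, -1.89], [3.79, 0.78, -1.71], [3.94, 0.68, -1.86]]
98 -1 -25 1 [None, [-0.4, 0.66, 2.45], [-0.84, 0.98, -1.71], [-0.94, 0.87, -1.6], [-1.01, 0.81, -1.6], [-0
[... 2530 characters left out ...]
96, 0.49, -1.7], [-1.01, 0.43, -1.74], [-0.76, 0.45, -1.48], [-0.54, 0.43, -1.21], [-0.33, 0.38, -0.9], [-0.28, 0.48, -0.94]]
-82 -1 0 0 [[0.0, 0.97, -1.09], [0.0, 1.16, -1.09], [-0.63, 0.46, -2.09], [-0.91, 0.3, -1.82], [-0.9, 0.24, -1.92], [-0.9, 0.24, -1.39], [-0.9, 0.24, -0.87], [-0.9, 0.24, -0.31], [-0.66, 0.33, -0.55]]
-82 -1 15 1 [[-0.23, 0.65, -0.85], [-0.18, 0.85, -0.91], None, [1.24, 0.11, 2.17], [1.34, 0.18, 1.96], [2.69, 0.2, 1.15], [3.44, 0.34, 1.02], [4.0, 0.45, 1.14], [4.3, 0.39, 0.85]]
-82 -1 25 0 [[-0.56, 0.47, -0.5], [-0.4, 0.66, -0.69], [1.15, 0.38, 2.18], [1.64, 0.35, 1.64], [1.54, 0.42, 1.63], [2.46, 0.51, 1.26], [3.16, 0.7, 1.25], [3.79, 0.78, 1.43], [3.94, 0.68, 1.28]]
```

The vice sits flat on the plate: crop jaw corners (445,400) and (500,413) and fork bottom (275,247) match the seated prediction to about 1 mm. Next is a close look at the long stud.

Run:
```python
from geo import *
b=np.array([.5036,.377]);a=np.arctan2(b[1],b[0]);p=b*(1-.069/np.hypot(*b))
robot.goto([*p,.13],down(a-np.pi/2)); m,im=snap("stud1"); print(robot.observe()["time"])
u,v=proj(m,[*b,.087],True)[0]; print("expect",u,v)
g=im.max(2)
for th in (35,45,55,65,75):
    d=(g<th).astype(np.uint8); d=cv2.morphologyEx(d,cv2.MORPH_OPEN,np.ones((5,5),np.uint8))
    for c in cv2.findContours(d,cv2.RETR_EXTERNAL,cv2.CHAIN_APPROX_NONE)[0]:
        (x,y),wh,an=cv2.minAreaRect(c)
        if np.hypot(x-u,y-v)<40 and cv2.contourArea(c)>200:
            P=onz(m,cv2.boxPoints(((x,y),wh,an)),.087,True);e=P[1]-P[0];f=P[2]-P[1];l,w=(e,f) if np.linalg.norm(e)>np.linalg.norm(f) else (f,e)
            print(th,round(x,1),round(y,1),P.mean(0).round(4),"len",np.linalg.norm(l).round(4),np.linalg.norm(w).round(4),"ang",np.degrees(np.arctan2(l[1],l[0])).round(1)%180, cv2.contourArea(c)/(wh[0]*wh[1]))
i,j=int(u),int(v); print(g[j-36:j+36:4,i-36:i+36:4])
```

```text
16.225
expect 249.86380818043986 103.06487052908733
65 245.4 101.5 [0.5027 0.3799 0.087 ] len 0.0346 0.0138 ang 21.4 0.688113943267028
75 245.1 101.3 [0.5027 0.3801 0.087 ] len 0.0347 0.0145 ang 22.6 0.6941129212723782
[[161  37  45 160 161 161 162 162 161 161 161 161 152 144 145 142 143 143]
 [159  38  81 162 161 162 160 161 163 161 163 163 161 161 158 134 146 142]
 [118 110 160 161 163 144 126 163 163  49  54 129 163 160 161 159 161 139]
 [114 115 160 162 151 112 110 112  94  56  59  62  62 161 162 161 161 159]
 [109 158 162 162 150 114 108 110  47  58  60  58 106 162 162 162 161 161]
 [113 161 162 160 111 109  88  79  53  58  59  48 145 159 161 161 161 162]
 [148 160 163 151 114  92  83  43  57  60  57  57  89 166 165 161 160 161]
 [161 161 160 113 111  86  38  52  59  61  52 106 130 166 163 165 166 163]
 [163 162 122 113  96  84  34  57  55  61  43  73 130 164 164 164 163 166]
 [159 161 139 109  96  78  46  54  59  59  50  84 128 162 162 160 164 161]
 [160 153 114 110 107  61  53  55  58  46  49 124 122 165 166 160 161 161]
 [159 109 120 109 106  44  57  56  59  37 103 131 160 162 159 166 169 164]
 [161 121 109 107  98  55  55  59  51 109 120 159 162 164 162 162 162 165]
 [161 162 147 127  57  55  54  55  44 119 161 162 160 160 163 166 160 164]
 [159 162 160 163  49  54  59  50 139 154 161 160 162 162 161 162 161 165]
 [156 161 161 160 162  86  50  57 157 159 159 161 160 162 163 159 162 162]
 [144 141 154 164 162 163 161 161 161 161 160 163 163 163 160 163 164 162]
 [145 143 144 145 144 160 160 162 161 160 159 161 160 160 161 162 161 162]]
```

Run:
```python
from fit import *
im=cv2.imread("pics/stud1.png");m=L("stud1");g=im.max(2)
d=cv2.inRange(g,50,68); d=cv2.morphologyEx(d,cv2.MORPH_OPEN,np.ones((3,3),np.uint8))
n,lab,st,ce=cv2.connectedComponentsWithStats(d,connectivity=4)
for k in range(1,n):
    if abs(ce[k]-(250,103)).max()<15 and st[k,4]>200:
        ys,xs=np.where(lab==k); P=onz(m,np.c_[xs,ys],.087,True)[:,:2]; c=P.mean(0); U,S,V=np.linalg.svd(P-c,full_matrices=False); t=(P-c)@V.T
        print(st[k],ce[k],c.round(4),"ang",np.degrees(np.arctan2(V[0,1],V[0,0])).round(1)%180,"ext",np.percentile(t,[1,99],axis=0).round(4).tolist(),"std-based len",(np.sqrt(12)*t.std(0)).round(4))
print(*["".join("#" if 50<=g[y,x]<=68 else "o" if g[y,x]<50 else "." for x in range(220,285)) for y in range(68,140,2)],sep="\n")
# rack edge yaw from first rack view
r=L("rack1");
for e in (((335,85),(498,150)),((280,165),(460,233))):
    P=onz(r,np.array(e)*.64,.04,True);v=P[0]-P[1];print("rack y dir",np.degrees(np.arctan2(v[1],v[0])))
```

```text
[230  75  32  52 651] [245.15207373 100.02918587] [0.5034 0.3805] ang 13.300000000000011 ext [[-0.0161, -0.0038], [0.0168, 0.0038]] std-based len [0.0339 0.0075]
oo...............................................................
o#...............................................................
.................................................................
.............................###.................................
............................o########............................
..........................#o#############........................
..........................o###############.......................
........................#oo##############........................
.......................#oo##############.........................
......................#oo#############o#.........................
......................oo#############oo#.........................
....................#ooo###############..........................
...................#oo##############o............................
.................#ooo##############o.............................
..............
[... 796 characters left out ...]
######o#.......................................
........#o############oo.........................................
.........##o##########o..........................................
............#oo######o#..........................................
.................#o##............................................
.................................................................
.................................................................
.................................................................
.................................................................
.................................................................
rack y dir 101.8808476313219
rack y dir 102.28023405290595
```

Run:
```python
from geo import *
B=np.array([.5034,.3805,.081]); Rr=R.from_euler("z",-77.5,degrees=True)
p,r=tool2(Rr,B,[0,0,0],-1,0.)
robot.set_gripper(.045)
robot.goto(p+[0,0,.05],r); print(robot.movel(p,vel=.1,contact_N=8),robot.observe()["wrist_force"].round(1))
robot.set_gripper(.0); o=robot.observe(); print(o["opening"],o["grip_force"],np.round(o["position"]-p,4),np.round(o["wrist_force"],1))
robot.movel(p+[0,0,.11],vel=.15); robot.hold(.2); o=robot.observe(); print(o["time"],o["opening"],o["grip_force"],np.round(o["wrist_force"],2),np.round(o["ft_torque"],3))
snap("stud2")
for P,n in (((.0,.0),"x"),): pass
im=robot.camera("wrist")
# is the stud held: where collar/head would be
```

```text
False [-0.6  0.1  0.5]
0.008225084542508294 61.03433715761639 [0.0004 0.0001 0.0009] [-0.8 -1.2  3.9]
21.05 0.00817910911292582 60.529572176747024 [-0.49  0.34 -0.79] [0.025 0.003 0.035]
```

```bash
cat >> geo.py <<'E'
def lp():
    o=robot.observe(); R0=R.from_rotvec(o["ee_rot"]); tip=o["position"]-.007*R0.as_matrix()[:,2]
    return np.round((RP.inv().apply(tip-PL2)-[0,0,.071])*1000,2), np.round(RP.inv().apply(o["wrist_force"]),1)
E
python3 - <<'E'
from geo import *
S=lambda y,z,x=0.:plate(y/1000,z/1000,0.,-1,0.,x/1000)
robot.goto(*S(78,60)); print(lp(),robot.observe()["time"])
robot.movel(S(78,8)[0],vel=.12); robot.hold(.1); print(lp())
c=robot.movel(S(78,-22)[0],vel=.03,contact_N=5); print(c,lp(),robot.observe()["ft_torque"].round(2),robot.observe()["time"])
snap("ins1")
E
```

```text
(array([ 1.4 , 78.98, 60.2 ]), array([-0.8, -0. , -0.7])) 22.2083
(array([ 0.58, 78.54,  8.41]), array([-0.2,  0.5, -0.9]))
True (array([ -0.18,  77.91, -14.65]), array([-0.1,  0.8,  5.4])) [0.03 0.16 0.01] 23.625
```

Run:
```python
from geo import *
S=lambda y,z,x=0.:plate(y/1000,z/1000,0.,-1,0.,x/1000)
robot.movel(S(78,-13.9)[0],vel=.03); print(lp())
c=robot.movel(S(50,-13.9)[0],vel=.05,contact_N=6); print(c,lp())
if not c:
    c=robot.movel(S(20,-13.9)[0],vel=.03,contact_N=6); print(c,lp(),robot.observe()["ft_torque"].round(2),robot.observe()["opening"],robot.observe()["time"])
```

```text
(array([ -0.14,  77.91, -14.17]), array([0.4, 0.3, 0.2]))
False (array([  0.26,  49.9 , -13.87]), array([-0.7,  0.1, -0.4]))
True (array([  0.05,  29.56, -13.89]), array([-1.1,  4.7,  1.4])) [0.67 0.33 0.36] 0.008069649666325819 25.3583
```

Run:
```python
from geo import *
q=lambda t:plate(.0298,-.0141,np.radians(t),-1,0.)
for t in (0,20,45,70,85,92,96):
    robot.movel(*q(t),vel=.02) if t==0 else robot.goto(*q(t))
    robot.hold(.05); o=robot.observe(); Rr=R.from_rotvec(o["ee_rot"]); y=RP.inv().apply(Rr.as_matrix()[:,1])
    print(t,lp(),"tool ang",np.degrees(np.arctan2(y[1],y[0])).round(1),"tq",RP.inv().apply(o["ft_torque"]).round(2),o["opening"].__round__(4),round(o["time"],2))
    if np.abs(RP.inv().apply(o["wrist_force"])).max()>35: print("stop");break
```

```text
0 (array([  0.13,  29.96, -14.07]), array([-1.3,  2.8,  0.9])) tool ang -180.0 tq [ 0.49  0.36 -0.01] 0.0082 25.66
20 (array([  0.54,  30.01, -14.08]), array([ 1.2,  1.6, -0.2])) tool ang 160.1 tq [ 0.45 -0.02  0.02] 0.0082 26.13
45 (array([  0.07,  29.81, -14.11]), array([ 0.4,  1.7, -0.2])) tool ang 135.2 tq [ 0.37  0.02 -0.01] 0.008 26.68
70 (array([ 2.000e-02,  2.947e+01, -1.411e+01]), array([ 1.6,  0.1, -1.5])) tool ang 110.2 tq [ 0.01 -0.17  0.06] 0.0084 27.23
85 (array([  0.21,  29.47, -14.07]), array([ 2.6, -0.4, -0.6])) tool ang 95.2 tq [-0.3  -0.49  0.09] 0.0081 27.64
92 (array([  0.24,  29.52, -14.08]), array([ 3.2, -3.1, -0.7])) tool ang 88.2 tq [-0.65 -0.66  0.07] 0.0078 27.94
96 (array([  0.38,  29.55, -14.05]), array([ 4.2, -4.2,  0. ])) tool ang 84.2 tq [-0.7 -0.7  0.1] 0.0078 28.24
```

Run:
```python
from geo import *
q=lambda t,y,z:plate(y/1000,z/1000,np.radians(t),-1,0.)
robot.goto(*q(92,29.8,-14.1)); print(lp())
c=robot.movel(q(92,29.8,-9)[0],vel=.015,contact_N=8); print("lift",c,lp())
robot.movel(q(92,29.8,-14.1)[0],vel=.03)
c=robot.movel(q(92,24,-14.1)[0],vel=.02,contact_N=8); a=lp(); print("home",c,a)
c=robot.movel(q(92,a[0][1],-18)[0],vel=.02,contact_N=5); print("floor",c,lp())
robot.set_gripper(.03); o=robot.observe(); print(o["wrist_force"].round(1),lp()[0])
z=R.from_rotvec(o["ee_rot"]).as_matrix()[:,2]; robot.movel(o["position"]-.1*z,vel=.12)
t=np.array((.546,.05));an=np.arctan2(t[1],t[0]);p=t*(1-.07/np.hypot(*t))
robot.goto([*p,.22],down(an-np.pi/2)); m,im=snap("end1"); print(robot.observe()["time"])
c=cv2.resize(im[5:190,60:400,::-1],None,fx=2.35,fy=2.35,interpolation=cv2.INTER_CUBIC); cv2.imwrite("pics/end1b.png",cv2.convertScaleAbs(c,alpha=1.3))
```

```text
(array([  0.21,  29.85, -14.07]), array([ 3.3, -1.5, -0.6]))
lift True (array([  0.68,  30.14, -12.93]), array([ 3. , -1.4, -2.3]))
home True (array([  0.86,  27.62, -14.08]), array([0.4, 2.6, 0.1]))
floor True (array([  0.99,  28.08, -14.52]), array([-0.1,  0.5,  6.8]))
[-0.8  0.2 -0.1] [  1.63  28.47 -15.03]
32.8167
```

View pics/end1b.png

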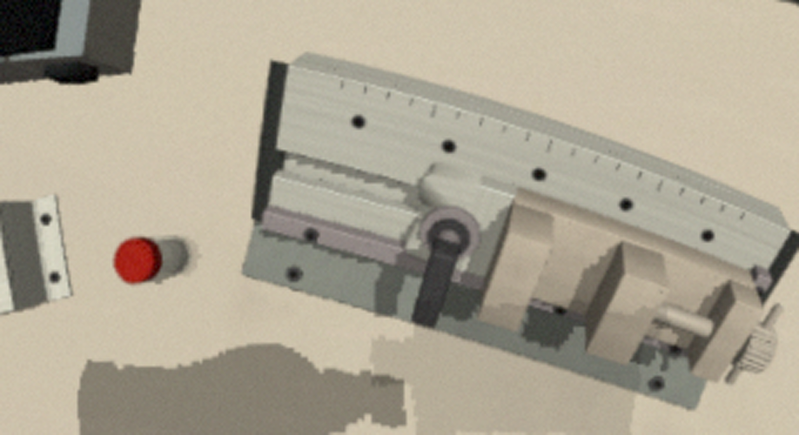

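The stud stands in the fork with its handle across the slot: collar at (448,232), bar out to (427,325). A lift test was blocked after about 1 mm, and the red vial and the vice look undisturbed. I'll check bar angle and vice position numerically before handing in.

Run:
```python
from fit import *
from geo import *
m=L("end1"); im=cv2.imread("pics/end1.png"); g=im.max(2)
pc=lambda P:(proj(m,PL2+RP.apply(np.array(P)/1000),True)-(60,5))*2.35
print("jaw lo17, lo3, f65lo, collar, barC",pc([(-22,-40,44),(-22,-60,44),(-22,8,44),(0,28,18),(0,28,61)]).round().tolist())
uv=pc([(0,28,61)])[0]/2.35+(60,5)
d=cv2.morphologyEx((g<75).astype(np.uint8),cv2.MORPH_OPEN,np.ones((3,3),np.uint8)); n,lab,st,ce=cv2.connectedComponentsWithStats(d)
k=lab[int(uv[1]),int(uv[0])]; ys,xs=np.where(lab==k); print(k,st[k])
o,D=rays(m,np.c_[xs,ys],True); o=RP.inv().apply(o-PL2);D=RP.inv().apply(D); P=(o+D*((.061-o[2])/D[:,2])[:,None])[:,:2]*1000
c=P.mean(0);V=np.linalg.svd(P-c,full_matrices=False)[2];print(c,np.degrees(np.arctan2(V[0,1],V[0,0])),np.ptp((P-c)@V.T,axis=0))
```

```text
jaw lo17, lo3, f65lo, collar, barC [[585.0, 353.0], [628.0, 367.0], [478.0, 320.0], [453.0, 232.0], [438.0, 288.0]]
12 [ 220   98   48   46 1031]
[ 2.62248667 30.24331405] 165.80596658412338 [52.3000495  38.79108486]
```

```bash
python3 -c "
from rig import robot
print(robot.job_done())"
```

```text
the job is handed in; nothing more can be done
None
```

The job is handed in at about 33 s: the vice is seated against the ledge and end stop, and the long stud is home in the fork, turned about 92° and locked (a lift test was blocked after 1 mm). The short stud was not touched; the bystanders were never approached, but only the red vial was seen again, and the bar's final angle is from the tool reading, as the image check was inconclusive.

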